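Seat the spare eyepiece in the open bayonet port and hold it

ROBOT

A 6-joint arm with a two-finger parallel gripper is mounted at the origin on the work surface. World frame = base frame: x ahead of the robot, y to its left, z up, the work surface at z = 0. Lengths are in m, angles in rad, forces in N, time in s.
With the tool pointing down it reaches from about 0.275 to 0.775 m from the base axis. Payload 14.6 kg.
Tool frame: the origin (TCP) lies at the very end of the fingers, on their centre line; the grasp point (between the pads) lies 19 mm behind it (robot.tcp_to_grasp is the distance from the TCP to the grasp point, in m); y points along the fingers, z is the direction in which the jaws open and shut, and the axes are right-handed (so a half turn about y gives the same grasp; the last joint's range is limited). The gripper opens to 85 mm and grips with 20 to 120 N. Pads are 22 mm wide; open, the fingers measure 114 mm over their backs; the gripper's body (76 mm by 85 mm) begins 54 mm behind the grasp point. The pads swing forward as they close: fully open they stand 13 mm farther back than shut.
Start: joints at [-1.432, 0.263, -0.048, 1.259, 0, 1.415], TCP at [0.152, -0.503, 0.207] pointing down, gripper open.
Joint ranges: [-2.65, 2.65], [-0.89, 1.7], [-1.18, 1.37], [-2.13, 2.11], [-1.35, 1.29], [-3.14, 3.14]. Speed limits (rad/s): [1.89, 1.89, 2.57, 2.79, 3.14, 3.14].

INTERFACE

Orientations are given as a unit quaternion [w, x, y, z].
In Python, from rig import robot, cams, ticket gives the robot as it stands. The module is installed in compiled form; this text tells all that it offers.
- The arm moves only by the tool servo_tool, never from a script. Its argument "rows" is a list of rows, each a list of 2 entries, a list of its own where there are three numbers: the shift along the tool's x, y, z in units of 0.25 m (1.0 is 0.25 m), then the turn, a rotation vector about the tool's x, y, z in units of 2 pi rad (1.0 is 2 pi rad). In form: [[[tx, ty, tz], [rx, ry, rz]], ...]. A call has 1 to 8 rows; each row is the pose to reach, as a shift and turn from the pose commanded when the call began, along the tool's axes at that moment, turning the shorter way round; what a row does not reach only later rows make up. A row lasts 1/10 s, in which the tool goes at most 50 mm and 8.59 degrees, less where a joint would pass 70% of its speed; a pose out of reach is approached as far as the arm can. A call with a number of a shift or a turn outside -1 to 1 is refused whole. A call with a gripper value outside its range is refused whole. "jaw" is the closure, from -1 (fully open) to 1 (shut), so that 0 is half open, set as the call begins (left out, the last holds). The fingers move at their own pace and stop on an object; "force" is the grip in N (left out, the last holds). Time passes only in rows, so rows that repeat a pose let the fingers close. It gives the time, the measured TCP pose, the force and the opening at its end, in the units of the state.
- robot.get_state(): the state, without advancing time (a new reading comes with each control period).
- cams.grab_frame(name): name is "scene" or "top" or "wrist"; returns a dict with "color" (384x512x3 uint8, red, green, blue), "mtx" (3x3 intrinsics, pixels), "view" (4x4, takes a point from world to camera coordinates); the wrist camera has in their place "mount" (4x4, takes a point from camera to tool coordinates, whose origin is the TCP and whose axes are the tool frame's). Camera axes: x right, y up, looking along -z (the intrinsics and any distortion apply to the point x, -y, -z); pixel columns grow to the right and rows downward; lengths in m; the calibration is good to about 2 mm. A picture is of the moment at which its call begins: read the wrist's pose just before it. There is no depth.
- ticket.hand_in(): hands the job in, once; it reports no verdict.
The state is a dict: "clock": time; "joint_pos": joint angles; "joint_velocities": joint speeds; "tau": joint torques, N m; "eef_pos": TCP position; "eef_rot": TCP orientation; "force": force on the tool from outside, world axes, zero at the start; "moment": the same for the moment, N m; "width": finger opening in m.
Only numpy, scipy, OpenCV 4.12 (cv2) and the standard library are available. Lean on these libraries where they do the work, as an engineer would, in place of code of your own. Each camera call takes 0.05 s, during which the arm holds its last target. There are 200 camera calls.

TASK

Of the three bayonet ports on the eyepiece bank, find the one that is still open (neither holding an eyepiece nor closed by the dust plug) and put the spare eyepiece into it upright, lugs through the slots. Push it fully in against the spring, twist it a quarter turn clockwise (seen from above) so that the lugs lock under the rim, and finish while still gripping it there, seated and turned, because the port's return spring would untwist it if let go. Leave the cup with the funnel, the ring and the Moon filter where they are, and do not lean on the two occupied ports.

Things in the scene. Friction and masses are not known exactly. Their poses are not given: they have to be found in the camera images.
- spare: spare eyepiece, silver, upright, 70 mm tall, 100-200 g. Origin: centre of its foot, z up its axis. Barrel 31.6 mm in diameter (lowest 5 mm taper to 25 at the foot); from 34 to 70 mm up a round ribbed head, 38 mm in diameter: grip here, at any yaw. Two like lugs stick out along its own +x and -x to 24 mm from the axis, 9 mm wide, 6 to 12 mm above the foot; half a turn makes no difference
- bank: eyepiece bank, fixed: aluminium base 100 x 290 x 12 mm (x, y, z), three grey port housings 64 mm square in a row along its own y, 100 mm apart, tops 52 mm above the shelf. Origin: centre of its underside. One port is open, one holds an eyepiece, one has a dust plug; which is which varies. Every port has two lug slots along the bank's +x and -x
- port0 (a point): centre of the mouth (top face) of the port at the bank's own +y end; axes as the bank's. The open port has a hole 37 mm in diameter with two slots 14 mm wide reaching 27 mm from its axis, along the bank's x. Its rim is 6 mm thick; below it the lugs have room to turn
- port1 (a point): centre of the mouth of the middle port; axes as the bank's; otherwise as port0
- port2 (a point): centre of the mouth of the port at the bank's own -y end; axes as the bank's; otherwise as port0
- filled_port: the port that already holds a seated eyepiece, fixed; origin at the centre of the housing's underside, 40 mm below the mouth; the eyepiece's head, 38 mm in diameter, stands up to 52 mm above the mouth
- plugged_port: the port closed by a yellow rubber dust plug, fixed; origin at the centre of the housing's underside, 40 mm below the mouth; the plug is 46 mm in diameter with a small knob, 16 mm high over the mouth
- plunger (a joint): how far the sprung disc in the open port is pushed down, 0 to 0.011 m (3 N rising to 6 N). The eyepiece's foot meets it 10 mm below the mouth; at its stop the foot is 21 mm below the mouth and the lugs 3 mm clear under the rim. The lugs can turn only when it is pushed more than 8 mm. Locked but no longer pushed, the eyepiece rises 3 mm until its lugs bear on the rim
- rotor (a joint): how far that disc is turned, clockwise seen from above, from 0 (in line with the slots) to its stop at 1.57 rad; it cannot go the other way. Tabs beside the lugs, 2.5 mm clear, carry it round, so it follows some 0.12 rad behind the eyepiece. A return spring untwists it (0.12 N m per rad)
- cup: bystander: steel parts cup, 68 mm in diameter, with a black funnel on it, 80 mm in diameter and 92 mm tall in all; origin at the centre of its underside
- ring: bystander: bronze spacer ring, 50 mm outside, 36 mm inside, 12 mm tall, lying flat; origin at the centre of its underside
- moon_filter: bystander: dark green glass Moon filter in a black mount, 38 mm in diameter, 9 mm tall, lying flat; origin at the centre of its underside
There are look-alikes about, which are no part of the job. What is shaped like the spare but orange or red is not meant.

How it is judged:
By the outcome, as a careful person would: the job done as asked, in the order asked, and still so for the second after the job is handed in, while the arm keeps its last pose, push and grip.
It also fails if it takes over 40 s, if anything falls off the work surface, if the arm or the gripper's body presses on something with over 40 N, if the wrist force passes 120 N, or if a joint passes its speed limit or range.

## Working session

There is one attempt and no reset: what is moved stays moved. The work goes in short steps, Python scripts to look and compute and a tool call to move; the robot and the scene stay as the last step left them, time stands still between calls to the robot, and variables do not carry over. Pictures are saved under pics/ and viewed, about 8 in all and at most 12, crops included, and the job is handed in when it is done.

Besides the shell and the picture viewer there is one more tool, called after "Request:" by a JSON object that holds its "fn" and its "kwargs". servo_tool: Moves the arm, as the interface text tells. Shifts and turns lie within -1 to 1; 1 stands for 0.25 m of shift or 2 pi rad of turn. Its arguments: {"type":"object","properties":{"rows":{"type":"array","items":{"type":"array"}},"jaw":{"type":"number"},"force":{"type":"number"}},"required":["rows"]}

```bash
mkdir -p pics; cat > h.py <<'E'
import numpy as np, cv2, sys
from rig import robot, cams, ticket
from scipy.spatial.transform import Rotation as R
def rot(s): q=s['eef_rot']; return R.from_quat([q[1],q[2],q[3],q[0]]).as_matrix()
def grab(n):
    s=robot.get_state(); f=cams.grab_frame(n)
    if 'view' in f: c2w=np.linalg.inv(np.array(f['view']))
    else:
        T=np.eye(4); T[:3,:3]=rot(s); T[:3,3]=s['eef_pos']; c2w=T@np.array(f['mount'])
    np.savez('last_'+n+'.npz',color=f['color'],mtx=f['mtx'],c2w=c2w,dist=np.array(f.get('dist',f.get('distortion',[0,0,0,0,0.])),float))
    return load(n),list(f.keys())
def load(n): return dict(np.load('last_'+n+'.npz'))
def cast(f,u,v,z):
    p=cv2.undistortPoints(np.array([[[u,v]]],float),f['mtx'],f['dist'])[0,0]
    d=f['c2w'][:3,:3]@np.array([p[0],-p[1],-1]); o=f['c2w'][:3,3]
    return o+d*(z-o[2])/d[2]
def proj(f,P):
    c=np.linalg.inv(f['c2w'])@np.append(P,1); c=c[:3]
    return cv2.projectPoints(np.array([[c[0],-c[1],-c[2]]]),np.zeros(3),np.zeros(3),f['mtx'],f['dist'])[0][0,0]
E
python3 - <<'E'
from h import *
s=robot.get_state(); print({k:np.round(v,3) for k,v in s.items()}); print(np.round(rot(s),3))
ims=[]
for n in('scene','top','wrist'):
    f,k=grab(n); print(n,k,np.round(f['c2w'],3).tolist(),f['mtx'].tolist()); ims.append(f['color'][...,::-1])
o=np.vstack([np.hstack(ims[:2])]); cv2.imwrite('pics/a.png',cv2.resize(np.vstack(ims[:2]),(512,768))[:,:])
cv2.imwrite('pics/scene.png',cv2.resize(ims[0],(800,600)));cv2.imwrite('pics/top.png',cv2.resize(ims[1],(800,600)))
E
```

```text
{'clock': np.float64(0.0), 'joint_pos': array([-1.432,  0.264, -0.049,  1.259,  0.   ,  1.415]), 'joint_velocities': array([-0.   , -0.001,  0.   , -0.001,  0.002,  0.   ]), 'tau': array([ 3.0000e-03, -6.3762e+01,  3.8457e+01,  1.4000e-02,  0.0000e+00,
        0.0000e+00]), 'eef_pos': array([ 0.152, -0.502,  0.206]), 'eef_rot': array([ 0.104, -0.103,  0.7  , -0.699]), 'force': array([ 0.784,  0.085, -0.052]), 'moment': array([ 0.038, -0.062,  0.011]), 'width': np.float64(0.086)}
[[-0.957 -0.     0.29 ]
 [-0.29   0.001 -0.957]
 [-0.    -1.    -0.001]]
scene ['color', 'mtx', 'view'] [[-0.178, -0.661, 0.729, 1.168], [0.984, -0.115, 0.137, 0.092], [-0.006, 0.742, 0.671, 0.676], [0.0, 0.0, 0.0, 1.0]] [[412.94431590031434, 0.0, 257.81961387857734], [0.0, 412.94431590031434, 189.5733579935081], [0.0, 0.0, 1.0]]
top ['color', 'mtx', 'view'] [[0.026, 0.99, -0.137, 0.399], [-1.0, 0.026, -0.005, -0.029], [-0.002, 0.137, 0.991, 0.914], [0.0, 0.0, 0.0, 1.0]] [[425.4131321319743, 0.0, 259.5398164364578], [0.0, 425.4131321319743, 194.46560906064465], [0.0, 0.0, 1.0]]
wrist ['color', 'mtx', 'mount'] [[0.289, 0.919, 0.267, 0.22], [-0.957, 0.278, 0.079, -0.482], [-0.002, -0.278, 0.961, 0.373], [0.0, 0.0, 0.0, 1.0]] [[334.29938276220497, 0.0, 251.55169027913269], [0.0, 334.29938276220497, 190.98634951192264], [0.0, 0.0, 1.0]]
```

View pics/top.png

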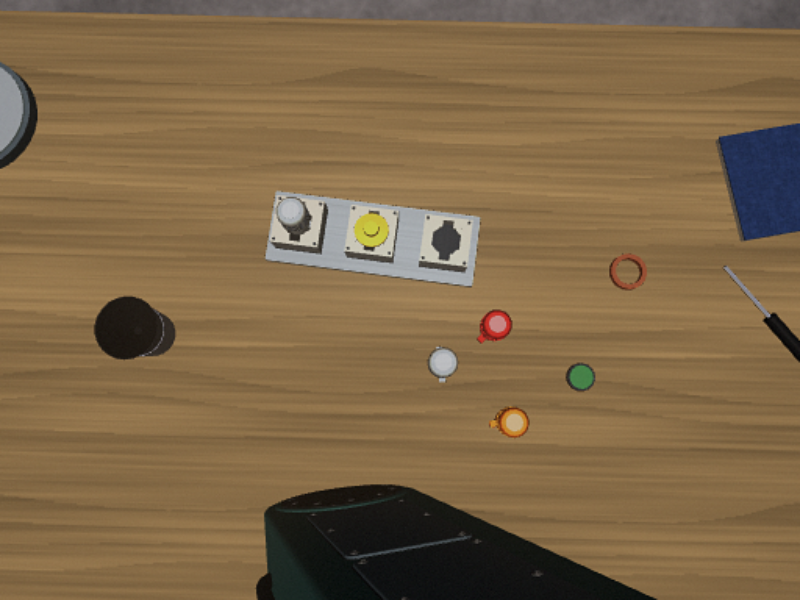

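View pics/scene.png

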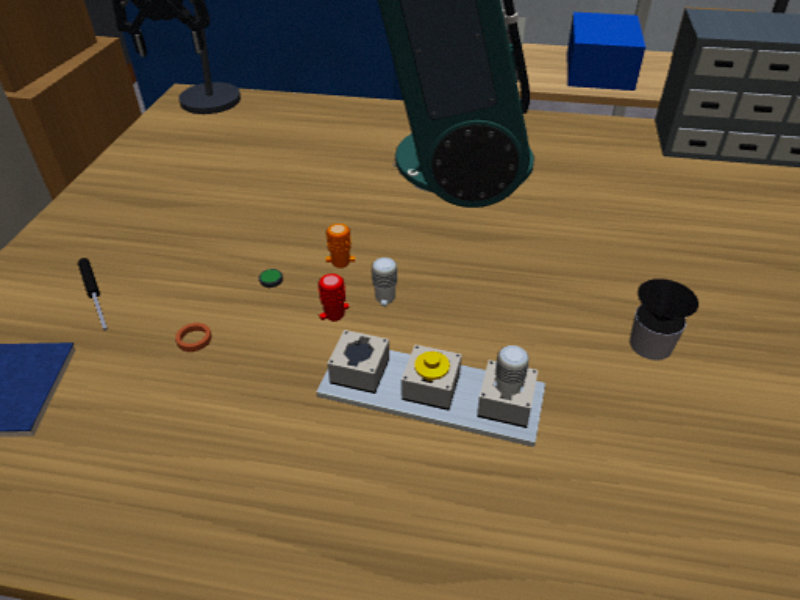

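Top view (800x600): the silver spare is at (442,362), its lugs at about (440,348) and (442,379). The red look-alike is at (497,325) and the orange one at (513,422). The other silver piece, at (290,212), is seated in the left port. The yellow plug is in the middle port at (371,230), so the open port, with dark hole and slots, is the right one at (447,240). Only the free-standing silver piece fits the spare; I'll confirm that in a crop while measuring.

```bash
python3 - <<'E'
from h import *
f=load('top'); im=f['color']; hsv=cv2.cvtColor(im,cv2.COLOR_RGB2HSV)
def blob(m,u,v,r=25):
    w=np.zeros_like(m); cv2.circle(w,(int(u),int(v)),r,255,-1); m=cv2.bitwise_and(m,w)
    c=max(cv2.findContours(m,cv2.RETR_EXTERNAL,cv2.CHAIN_APPROX_NONE)[0],key=cv2.contourArea); return c
# spare: grey low sat
m=((hsv[...,1]<60)&(hsv[...,2]>110)).astype(np.uint8)*255
c=blob(m,283,232,20); (u,v),r=cv2.minEnclosingCircle(c); print('spare px',u,v,r,cv2.contourArea(c), cast(f,u,v,.07))
# port hole: dark
m=((hsv[...,2]<80)).astype(np.uint8)*255
c=blob(m,286,153.5,16); M=cv2.moments(c); u,v=M['m10']/M['m00'],M['m01']/M['m00']; print('hole',u,v,cv2.contourArea(c),cv2.minAreaRect(c),cast(f,u,v,.052))
# plug knob/plug
m=((hsv[...,0]>20)&(hsv[...,0]<35)&(hsv[...,1]>200)&(hsv[...,2]>150)).astype(np.uint8)*255
c=blob(m,237,147,22);M=cv2.moments(c); u,v=M['m10']/M['m00'],M['m01']/M['m00'];print('plug',cast(f,u,v,.058))
# base corners in 800 px
for p in[(276,192),(480,216),(472,286),(265,260)]: print(cast(f,p[0]*.64,p[1]*.64,.012))
a=cv2.resize(im[130:290,230:350,::-1],None,fx=3.7,fy=3.7,interpolation=cv2.INTER_CUBIC); cv2.imwrite('pics/crop.png',a)
for p in[(497,325),(513,422)]: print('look',cast(f,p[0]*.64,p[1]*.64,.07))
E
```

```text
spare px 282.5 231.0 9.65670394897461 221.0 [ 0.44384748 -0.0723281   0.07      ]
hole 285.07736943907156 153.49000644745325 258.5 ((285.0, 153.49998474121094), (17.967769622802734, 22.577302932739258), 41.18592834472656) [ 0.60521926 -0.07553042  0.052     ]Traceback (most recent call last):
  File "<stdin>", line 14, in <module>
  File "<stdin>", line 5, in blob
ValueError: max() iterable argument is empty
```

```bash
python3 - <<'E'
from h import *
f=load('top'); im=f['color']
c=[cast(f,p[0]*.64,p[1]*.64,.012) for p in[(276,192),(480,216),(472,286),(265,260)]]; print(np.round(c,4))
for a,b in((0,1),(3,2)):
    d=c[a]-c[b]; print('bank y axis yaw', np.degrees(np.arctan2(-d[0],d[1])), np.linalg.norm(d))
ctr=np.mean(c,0); d=(c[0]-c[1]+c[3]-c[2]); d/=np.linalg.norm(d); print('port open est',ctr-.1*d,'ctr',ctr)
cv2.imwrite('pics/crop.png',cv2.resize(im[130:290,230:350,::-1],None,fx=3.7,fy=3.7,interpolation=cv2.INTER_CUBIC))
for p in[(497,325),(513,422)]: print('look',cast(f,p[0]*.64,p[1]*.64,.07))
E
```

```text
[[ 0.6772  0.1612  0.012 ]
 [ 0.6501 -0.1253  0.012 ]
 [ 0.5508 -0.1154  0.012 ]
 [ 0.5797  0.1712  0.012 ]]
bank y axis yaw -5.420270352872806 0.28772573183576217
bank y axis yaw -5.765613807255438 0.28804887122174977
port open est [ 0.60471503 -0.07657703  0.012     ] ctr [0.61446123 0.0229469  0.012     ]
look [ 0.49145634 -0.14235784  0.07      ]
look [ 0.3700261  -0.16328537  0.07      ]
```

View pics/crop.png

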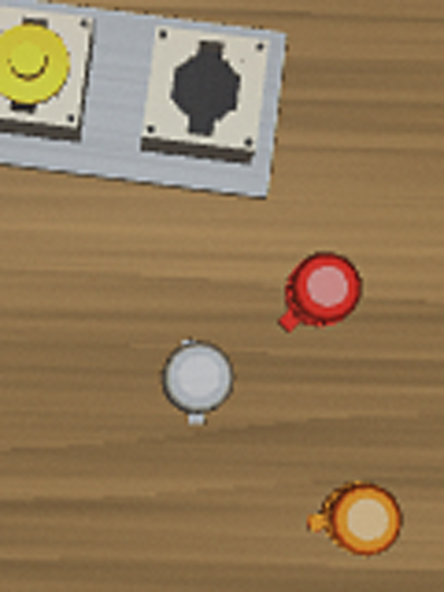

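Request:
{"fn": "servo_tool", "kwargs": {"rows": [[[-0.81,0,-0.65],[0,-0.149,0]],[[-0.81,0,-0.65],[0,-0.149,0]],[[-0.81,0,-0.65],[0,-0.149,0]],[[-0.81,0,-0.65],[0,-0.149,0]],[[-0.81,0,-0.65],[0,-0.149,0]],[[-0.81,0,-0.65],[0,-0.149,0]],[[-0.81,0,-0.65],[0,-0.149,0]],[[-0.81,0,-0.65],[0,-0.149,0]]], "jaw": -1}}

```text
clock: 0.95
eef_pos: [0.299, -0.2878, 0.2069]
eef_rot: [0.408, -0.408, 0.577, -0.577]
force: [-0.0, 0.2, 0.2]
width: 0.0854
```

```bash
cat >> h.py <<'E'
def plan(target, yawz):
    "print shift (units .25 m) and turn about y (units 2pi) to a target pos, upright, jaw yaw deg"
    s=robot.get_state(); Rt=rot(s); d=Rt.T@(np.array(target)-s['eef_pos'])
    y=np.radians(yawz); z=np.array([np.cos(y),np.sin(y),0]); yy=np.array([0,0,-1.]); G=np.stack([np.cross(yy,z),yy,z],1)
    print('t',round(float(s['clock']),2),'pos',np.round(s['eef_pos'],4),'yawz',round(float(np.degrees(np.arctan2(Rt[1,2],Rt[0,2]))),2),'tiltdown',np.round(Rt[:,1],4),'j',np.round(s['joint_pos'],2),'F',np.round(s['force'],1),'M',np.round(s['moment'],2),'w',round(float(s['width']),4))
    print('shift',np.round(d/.25,4),'turn',np.round(R.from_matrix(Rt.T@G).as_rotvec()/2/np.pi,4))
E
python3 - <<'E'
from h import *
f=load('top')
c=lambda a,b:(230+a/3.7-.5,130+b/3.7-.5)
L=[cast(f,*c(187,341),.009),cast(f,*c(196,425),.009)]
print(L, 'lugyaw',np.degrees(np.arctan2(*(L[0]-L[1])[1::-1])), 'mid',(L[0]+L[1])/2)
plan([.444,-.073,.17],34)
E
```

```text
[array([ 0.46678095, -0.06982349,  0.009     ]), array([ 0.41891982, -0.07591405,  0.009     ])] lugyaw 7.252189359229797 mid [ 0.44285038 -0.07286877  0.009     ]
t 0.95 pos [ 0.299  -0.2878  0.2069] yawz -19.43 tiltdown [-0.  0. -1.] j [-0.96  0.07 -0.29  1.21 -0.    0.95] F [-0.   0.2  0.2] M [-0.02  0.05 -0.03] w 0.0854
shift [-1.0034  0.1474  0.2609] turn [ 0.     -0.1484 -0.    ]
```

Request:
{"fn": "servo_tool", "kwargs": {"rows": [[[-1,0.07,0.26],[0,-0.148,0]],[[-1,0.07,0.26],[0,-0.148,0]],[[-1,0.07,0.26],[0,-0.148,0]],[[-1,0.07,0.26],[0,-0.148,0]],[[-1,0.07,0.26],[0,-0.148,0]],[[-1,0.07,0.26],[0,-0.148,0]],[[-1,0.07,0.26],[0,-0.148,0]],[[-1,0.07,0.26],[0,-0.148,0]]]}}

```text
clock: 1.75
eef_pos: [0.4433, -0.075, 0.1892]
eef_rot: [-0.623, 0.623, -0.335, 0.334]
force: [-0.9, -0.2, 0.1]
width: 0.0855
```

```bash
python3 - <<'E'
from h import *
f,_=grab('wrist'); im=f['color']; print(np.round(f['c2w'],3).tolist())
hsv=cv2.cvtColor(im,cv2.COLOR_RGB2HSV)
p=proj(f,[.444,-.073,.07]); print('expect head',p,'foot',proj(f,[.444,-.073,0]))
o=im[...,::-1].copy(); cv2.drawMarker(o,tuple(int(x) for x in p),(255,0,255)); cv2.imwrite('pics/w1.png',o)
plan([.444,-.073,.035],34)
E
```

```text
[[0.834, -0.531, -0.152, 0.405], [0.552, 0.801, 0.231, -0.016], [-0.001, -0.276, 0.961, 0.356], [0.0, 0.0, 0.0, 1.0]]
expect head [252.92911656 176.20744443] foot [252.72196705 161.06182733]
t 1.8 pos [ 0.4432 -0.0754  0.1894] yawz 33.44 tiltdown [-2.e-04 -1.e-04 -1.e+00] j [-0.35  0.14 -0.26  1.17 -0.    0.64] F [ 0.6 -0.  -0.5] M [ 0.03 -0.01 -0.01] w 0.0852
shift [-0.0063  0.6174  0.0081] turn [ 0.     -0.0016 -0.    ]
```

View pics/w1.png

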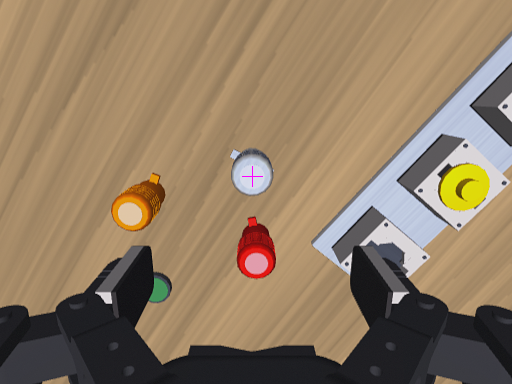

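The picture shows the spare at (252,172) under the marker, one lug at (234,154). The red look-alike is at (256,258) and the orange at (132,208). The open port is at (385,255). I'll refine the spare's position and lug angle from this view.

```bash
python3 - <<'E'
from h import *
f=load('wrist'); im=f['color']; hsv=cv2.cvtColor(im,cv2.COLOR_RGB2HSV)
m=((hsv[...,1]<70)&(hsv[...,2]>100)).astype(np.uint8)*255
w=np.zeros_like(m); cv2.circle(w,(252,172),32,255,-1); m&=w
c=max(cv2.findContours(m,cv2.RETR_EXTERNAL,cv2.CHAIN_APPROX_NONE)[0],key=cv2.contourArea)
core=cv2.morphologyEx(m,cv2.MORPH_OPEN,cv2.getStructuringElement(cv2.MORPH_ELLIPSE,(19,19)))
cc=cv2.findContours(core,cv2.RETR_EXTERNAL,cv2.CHAIN_APPROX_NONE)[0][0]; (u,v),r=cv2.minEnclosingCircle(cc); print('core',u,v,r,cast(f,u,v,.06),cv2.boundingRect(cc))
print('lowest/bottom edge circle fit; px radius expected',334*.019/.29)
l=cv2.morphologyEx(cv2.subtract(m,cv2.dilate(core,np.ones((3,3)))),cv2.MORPH_OPEN,np.ones((2,2)))
for k in cv2.findContours(l,cv2.RETR_EXTERNAL,cv2.CHAIN_APPROX_NONE)[0]:
    M=cv2.moments(k); 
    if M['m00']>3: print('lug',M['m10']/M['m00'],M['m01']/M['m00'],M['m00'],cv2.minAreaRect(k), k.reshape(-1,2).min(0))
cv2.imwrite('pics/w1c.png',cv2.resize(im[130:215,200:310,::-1],None,fx=7,fy=7,interpolation=cv2.INTER_CUBIC))
E
```

```text
core 251.43238830566406 174.17323303222656 21.177762985229492 [ 0.4431725  -0.07415206  0.06      ] (231, 153, 42, 43)
lowest/bottom edge circle fit; px radius expected 21.882758620689657
lug 235.55757575757573 154.84545454545454 55.0 ((235.80001831054688, 155.40000915527344), (8.049844741821289, 8.944271087646484), 26.56505012512207) [231 150]
lug 251.0 149.5 4.0 ((251.0, 149.5), (1.0, 4.0), 90.0) [249 149]
```

View pics/w1c.png

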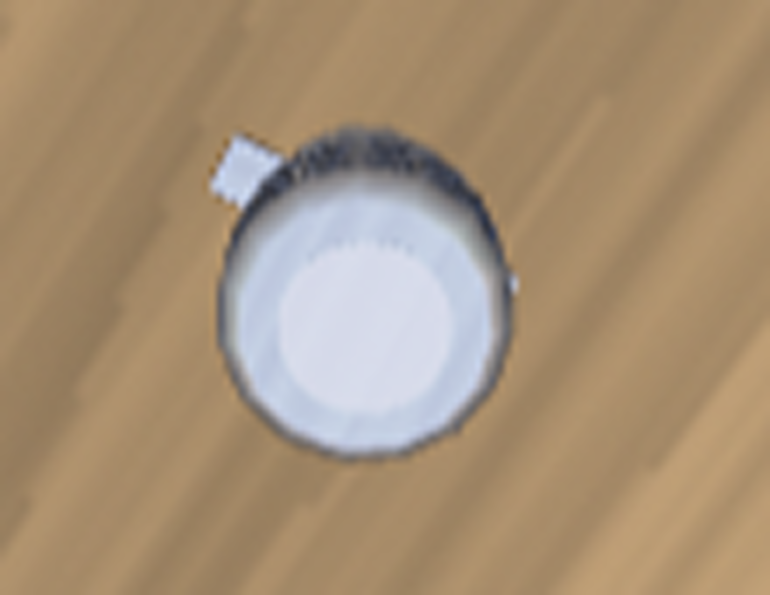

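```bash
python3 - <<'E'
from h import *
f=load('wrist'); c=lambda a,b:(200+a/7-.4,130+b/7-.4)
A=cast(f,*c(365,318),.07); print('axis',A)
e1=cast(f,*c(238,135),.012);e2=cast(f,*c(211,187),.012); e=(e1+e2)/2
print(e1,e2,np.linalg.norm(e1-e2),np.linalg.norm((e-A)[:2]),'yaw by centre',np.degrees(np.arctan2(*(A-e)[1::-1])),'by edge',np.degrees(np.arctan2(*(e1-e2)[1::-1]))-90)
t=cast(f,*c(518,284),.012); print('tip',t,np.degrees(np.arctan2(*(t-e)[1::-1])))
plan([A[0],A[1],.035],34)
E
```

```text
axis [ 0.44254407 -0.07268954  0.07      ]
[ 0.41917442 -0.07136992  0.012     ] [ 0.42001769 -0.08011081  0.012     ] 0.008781473836896618 0.023149925465078654 yaw by centre 7.572786471529443 by edge 5.510505457280004
tip [ 0.46636527 -0.06705945  0.012     ] 10.515107149335188
t 1.8 pos [ 0.4432 -0.0754  0.1894] yawz 33.44 tiltdown [-2.e-04 -1.e-04 -1.e+00] j [-0.35  0.14 -0.26  1.17 -0.    0.64] F [ 0.6 -0.  -0.5] M [ 0.03 -0.01 -0.01] w 0.0852
shift [-0.0105  0.6174  0.0039] turn [ 0.     -0.0016 -0.    ]
```

Request:
{"fn": "servo_tool", "kwargs": {"rows": [[[-0.01,0.15,0.004],[0,0,0]],[[-0.01,0.3,0.004],[0,0,0]],[[-0.01,0.45,0.004],[0,0,0]],[[-0.01,0.55,0.004],[0,0,0]],[[-0.01,0.615,0.004],[0,0,0]],[[-0.01,0.615,0.004],[0,0,0]]]}}

```text
clock: 2.4
eef_pos: [0.4414, -0.0726, 0.0342]
eef_rot: [-0.622, 0.623, -0.336, 0.334]
force: [0.1, 0.1, 1.5]
width: 0.0852
```

Request:
{"fn": "servo_tool", "kwargs": {"rows": [[[0,0,0],[0,0,0]],[[0,0,0],[0,0,0]],[[0,0,0],[0,0,0]],[[0,0,0],[0,0,0]],[[0,0,0],[0,0,0]],[[0,0,0],[0,0,0]],[[0,0,0],[0,0,0]],[[0,0,0],[0,0,0]]], "jaw": 1, "force": 60}}

```text
clock: 3.2
eef_pos: [0.4439, -0.0723, 0.0368]
eef_rot: [-0.623, 0.624, -0.333, 0.334]
force: [-1.3, -1.5, 13.6]
width: 0.0343
```

```bash
python3 - <<'E'
from h import *
plan([.605,-.076,.15],34-12.9)
E
```

```text
t 3.2 pos [ 0.4439 -0.0723  0.0368] yawz 33.74 tiltdown [ 0.002  -0.0015 -1.    ] j [-0.34  0.26 -0.55  0.75 -0.    0.64] F [-1.3 -1.5 13.6] M [-0.35  0.59  0.  ] w 0.0343
shift [ 0.3712 -0.4514  0.5281] turn [-0.0002  0.0351  0.0004]
```

Width 34 mm instead of 38, and 13 N upward: suspicious. I'll let it settle and look.

Request:
{"fn": "servo_tool", "kwargs": {"rows": [[[0,0,0],[0,0,0]],[[0,0,0],[0,0,0]],[[0,0,0],[0,0,0]]]}}

```text
clock: 3.5
eef_pos: [0.4439, -0.0723, 0.0368]
eef_rot: [-0.623, 0.624, -0.333, 0.334]
force: [-2.6, -1.2, 13.6]
width: 0.0342
```

```bash
python3 - <<'E'
from h import *
f,_=grab('wrist'); g,_=grab('scene')
a=cv2.resize(f['color'][100:384,100:420,::-1],None,fx=1.2,fy=1.2)
b=cv2.resize(g['color'][100:240,150:310,::-1],None,fx=2.4,fy=2.4)
h=max(a.shape[0],b.shape[0]); a=cv2.copyMakeBorder(a,0,h-a.shape[0],0,0,0);b=cv2.copyMakeBorder(b,0,h-b.shape[0],0,0,0)
cv2.imwrite('pics/g1.png',np.hstack([a,b])); print(a.shape,b.shape)
plan([.605,-.076,.15],34-12.9)
E
```

```text
(341, 384, 3) (341, 384, 3)
t 3.6 pos [ 0.4439 -0.0723  0.0368] yawz 33.74 tiltdown [ 0.002  -0.0014 -1.    ] j [-0.34  0.26 -0.55  0.75 -0.    0.64] F [-2.  -0.8 14.2] M [-0.31  0.56  0.06] w 0.034
shift [ 0.3712 -0.4514  0.5282] turn [-0.0002  0.0351  0.0004]
```

View pics/g1.png

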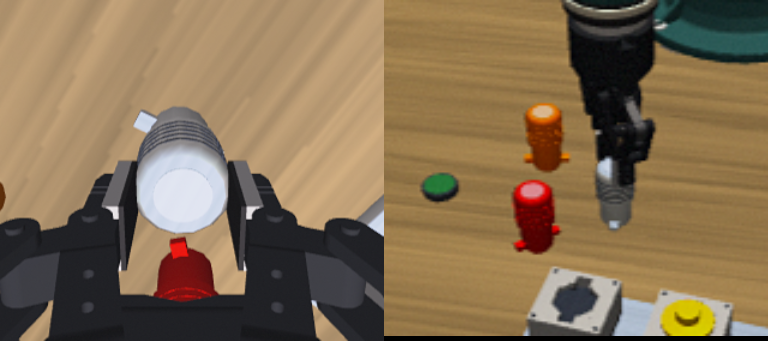

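The left half shows the silver head between the pads at (183,195), upright, lug at (145,120). The right half shows the spare held under the gripper and nothing else touched. The upward force fits the pads swinging forward as they close and pressing the spare down. I'll lift and check.

Request:
{"fn": "servo_tool", "kwargs": {"rows": [[[0,-0.05,0],[0,0,0]],[[0,-0.2,0],[0,0,0]],[[0,-0.35,0],[0,0,0]],[[0,-0.46,0],[0,0,0]],[[0,-0.46,0],[0,0,0]],[[0,-0.46,0],[0,0,0]]]}}

```text
clock: 4.2
eef_pos: [0.4432, -0.0718, 0.1508]
eef_rot: [0.624, -0.624, 0.333, -0.334]
force: [-0.1, 0.5, -2.1]
width: 0.0342
```

```bash
python3 - <<'E'
from h import *
plan([.605,-.076,.15],34-12.9)
f,_=grab('wrist')
cv2.imwrite('pics/g2.png',cv2.resize(f['color'][80:384,90:430,::-1],None,fx=2,fy=2)[:600])
E
```

```text
t 4.2 pos [ 0.4432 -0.0718  0.1508] yawz 33.75 tiltdown [ 1.e-03 -4.e-04 -1.e+00] j [-0.34  0.16 -0.34  1.07 -0.    0.64] F [-0.1  0.5 -2.1] M [-0.01 -0.01  0.03] w 0.0342
shift [0.3735 0.0037 0.5288] turn [-0.0001  0.0351  0.0001]
```

View pics/g2.png

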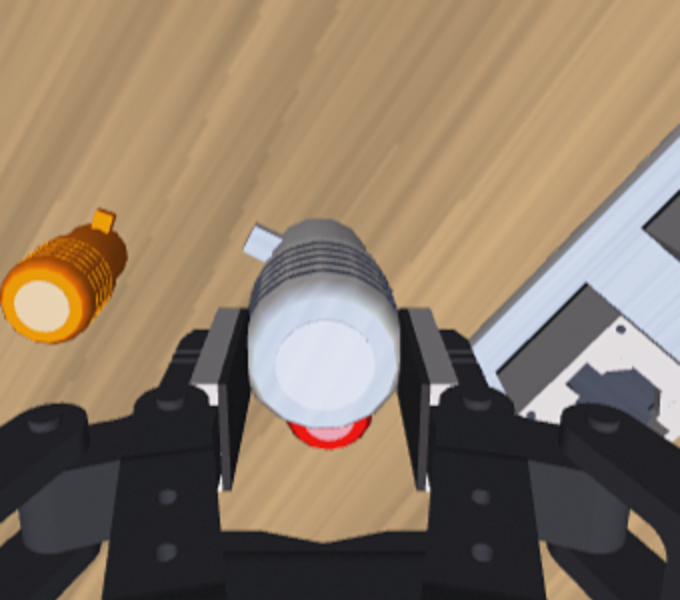

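It is held, with the head at (325,362) and the lug end at about (250,236). Next I'll work out the in-hand offset and lug yaw from this picture.

```bash
python3 - <<'E'
from h import *
f=load('wrist'); c=lambda a,b:(90+a/2-.25,80+b/2-.25)
s=robot.get_state(); zf=s['eef_pos'][2]-.0368
im=f['color'];
A=cast(f,*c(325,363),zf+.07); e1=cast(f,*c(257,222),zf+.012); e2=cast(f,*c(244,250),zf+.012); e=(e1+e2)/2
print('axis top',A,'tcp',s['eef_pos'],'tool offset',rot(s).T@(A-s['eef_pos']))
y1=np.degrees(np.arctan2(*(A-e)[1::-1])); print('lug yaw',y1,'edge',np.degrees(np.arctan2(*(e1-e2)[1::-1]))-90,np.linalg.norm((A-e)[:2]),'L',np.linalg.norm(e1-e2))
# port in this wrist view: head shoulder; housing screws from top view
g=load('top'); print(proj(f,[.605,-.076,.052]))
E
```

```text
axis top [ 0.4445187  -0.07219112  0.18326035] tcp [ 0.44270055 -0.07166484  0.15006035] tool offset [ 0.00143251 -0.03320105  0.00120876]
lug yaw 6.4388204269625815 edge 8.385069649148718 0.025081872185790843 L 0.009753788328868014
[398.08312478 283.96425278]
```

```bash
python3 - <<'E'
from h import *
plan([.627,-.132,.15],21)
E
```

```text
t 4.25 pos [ 0.4427 -0.0717  0.1501] yawz 33.75 tiltdown [-5.e-04  2.e-04 -1.e+00] j [-0.34  0.16 -0.34  1.07  0.    0.64] F [ 0.1  0.4 -0.8] M [-0.02 -0.04  0.  ] w 0.0341
shift [ 6.102e-01 -2.000e-04  4.789e-01] turn [ 0.0001  0.0354 -0.0001]
```

Request:
{"fn": "servo_tool", "kwargs": {"rows": [[[0.15,0,0.12],[0,0.01,0]],[[0.3,0,0.24],[0,0.02,0]],[[0.45,0,0.36],[0,0.03,0]],[[0.61,0,0.48],[0,0.0354,0]],[[0.61,0,0.48],[0,0.0354,0]],[[0.61,0,0.48],[0,0.0354,0]],[[0.61,0,0.48],[0,0.0354,0]]]}}

```text
clock: 4.95
eef_pos: [0.6264, -0.1315, 0.1497]
eef_rot: [-0.583, 0.583, -0.401, 0.4]
force: [0.0, 0.5, -0.5]
width: 0.0342
```

```bash
python3 - <<'E'
from h import *
f,_=grab('wrist'); im=f['color']
p=proj(f,[.605,-.076,.052]); print('port exp px',p)
plan([.6045,-.0765,.12],21)
u,v=[int(x) for x in p]; x0,y0=max(0,u-75),max(0,v-60)
print('crop origin',x0,y0)
cv2.imwrite('pics/p1.png',cv2.resize(im[y0:y0+120,x0:x0+150,::-1],None,fx=5,fy=5,interpolation=cv2.INTER_CUBIC))
E
```

```text
port exp px [250.88382528 109.42889756]
t 5.0 pos [ 0.6264 -0.1314  0.1503] yawz 21.02 tiltdown [-1.2e-03  4.0e-04 -1.0e+00] j [-0.33  0.48  0.14  1.23  0.    0.87] F [-0.8  0.  -1.6] M [0.03 0.   0.03] w 0.0342
shift [-0.2365  0.1214 -0.0029] turn [ 0.0001  0.0001 -0.0001]
crop origin 175 49
```

View pics/p1.png

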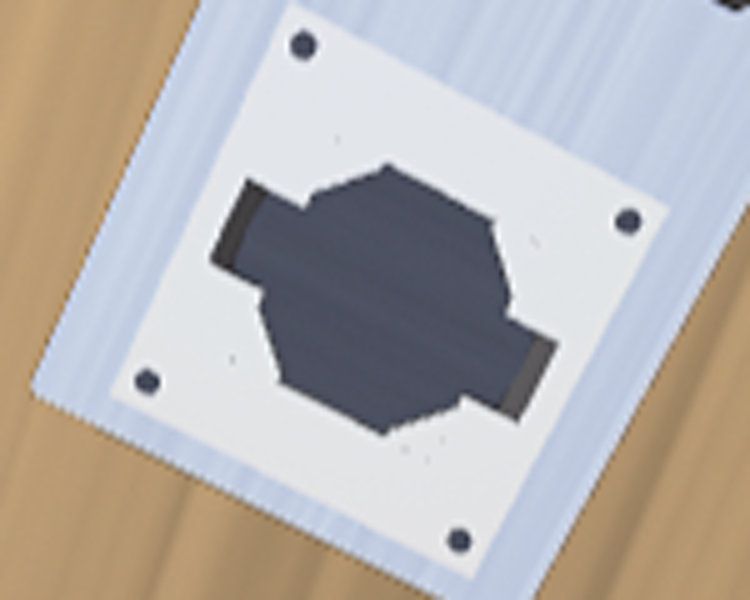

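The crop shows the open port clearly: the hole centre is near (385,300), the slot ends at (230,222) and (538,380), and the four screws at (303,45), (628,221), (459,540) and (147,381).

```bash
python3 - <<'E'
from h import *
f=load('wrist'); c=lambda a,b:(175+a/5-.4,49+b/5-.4)
S=[cast(f,*c(*p),.052) for p in[(303,45),(628,221),(459,540),(147,381)]]
E=[cast(f,*c(*p),.052) for p in[(249,178),(211,264),(558,342),(518,421)]]
C=np.mean(S,0); print('screws ctr',C,'slot ctr',np.mean(E,0))
a=(E[2]+E[3]-E[0]-E[1])/2; print('slot yaw',np.degrees(np.arctan2(a[1],a[0])),np.linalg.norm(a))
for i,j in((0,1),(3,2)): d=S[j]-S[i]; print('screw',np.degrees(np.arctan2(d[1],d[0])),np.linalg.norm(d))
for i,j in((1,2),(0,3)): d=S[j]-S[i]; print('screw',np.degrees(np.arctan2(d[1],d[0]))+90,np.linalg.norm(d))
E
```

```text
screws ctr [ 0.60529429 -0.07556818  0.052     ] slot ctr [ 0.60554515 -0.07553319  0.052     ]
slot yaw -5.8425385777309895 0.053074153631146745
screw -5.975753486443899 0.05496370568628547
screw -6.074016361264493 0.05491762779563982
screw -6.101719842922151 0.054950158090143565
screw -6.053724525336406 0.05485589180998726
```

```bash
python3 - <<'E'
from h import *
plan([.6046,-.0748,.10],20.6)
E
```

```text
t 5.0 pos [ 0.6264 -0.1314  0.1503] yawz 21.02 tiltdown [-1.2e-03  4.0e-04 -1.0e+00] j [-0.33  0.48  0.14  1.23  0.    0.87] F [-0.8  0.  -1.6] M [0.03 0.   0.03] w 0.0342
shift [-0.2426  0.2014  0.    ] turn [ 0.0001  0.0012 -0.0001]
```

Request:
{"fn": "servo_tool", "kwargs": {"rows": [[[-0.12,0,0],[0,0.001,0]],[[-0.243,0,0],[0,0.001,0]],[[-0.243,0.1,0],[0,0.001,0]],[[-0.243,0.2,0],[0,0.001,0]],[[-0.243,0.2,0],[0,0.001,0]],[[-0.243,0.2,0],[0,0.001,0]]]}}

```text
clock: 5.6
eef_pos: [0.6052, -0.0751, 0.1015]
eef_rot: [-0.582, 0.582, -0.402, 0.402]
force: [-0.5, 0.1, -1.6]
width: 0.0341
```

```bash
python3 - <<'E'
from h import *
plan([.6046,-.0748,.08],20.6)
f,_=grab('wrist'); g,_=grab('scene')
a=cv2.resize(f['color'][120:384,100:400,::-1],None,fx=1.3,fy=1.3)
p=proj(g,[.605,-.076,.07]).astype(int); b=cv2.resize(g['color'][p[1]-40:p[1]+30,p[0]-40:p[0]+40,::-1],(390,343),interpolation=cv2.INTER_CUBIC)
cv2.imwrite('pics/i1.png',np.hstack([a,b]))
E
```

```text
t 5.6 pos [ 0.6052 -0.0751  0.1015] yawz 20.65 tiltdown [-1.e-04  0.e+00 -1.e+00] j [-0.26  0.45 -0.04  1.07 -0.    0.95] F [-0.5  0.1 -1.6] M [ 0.02 -0.    0.03] w 0.0341
shift [-0.0018  0.086  -0.0018] turn [ 0.      0.0002 -0.    ]
```

View pics/i1.png

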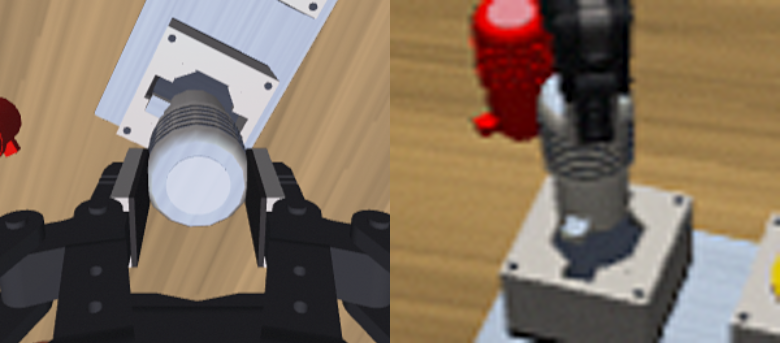

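The lug at left (155,95) lines up with its slot, and the barrel stands over the hole. Now I'll lower it.

Request:
{"fn": "servo_tool", "kwargs": {"rows": [[[-0.002,0.03,-0.002],[0,0,0]],[[-0.002,0.06,-0.002],[0,0,0]],[[-0.002,0.085,-0.002],[0,0,0]],[[-0.002,0.085,-0.002],[0,0,0]]]}}

```text
clock: 6.1
eef_pos: [0.6049, -0.0748, 0.0786]
eef_rot: [-0.581, 0.582, -0.403, 0.402]
force: [-0.2, 0.2, 2.2]
width: 0.0342
```

Request:
{"fn": "servo_tool", "kwargs": {"rows": [[[0,0.015,0],[0,0,0]],[[0,0.03,0],[0,0,0]],[[0,0.03,0],[0,0,0]]]}}

```text
clock: 6.4
eef_pos: [0.6051, -0.0749, 0.0716]
eef_rot: [-0.581, 0.582, -0.402, 0.402]
force: [-1.9, 0.4, 3.3]
width: 0.034
```

```bash
python3 - <<'E'
from h import *
plan([.6046,-.0748,.067],20.6)
E
```

```text
t 6.4 pos [ 0.6051 -0.0749  0.0716] yawz 20.65 tiltdown [-2.e-04  0.e+00 -1.e+00] j [-0.26  0.47 -0.09  1.   -0.    0.95] F [-1.9  0.4  3.3] M [-0.09  0.25  0.03] w 0.034
shift [-0.0011  0.0184 -0.0017] turn [ 0.      0.0001 -0.    ]
```

Request:
{"fn": "servo_tool", "kwargs": {"rows": [[[0,0.012,0],[0,0,0]],[[0,0.024,0],[0,0,0]],[[0,0.024,0],[0,0,0]],[[0,0.024,0],[0,0,0]]]}}

```text
clock: 6.8
eef_pos: [0.6057, -0.0754, 0.0675]
eef_rot: [0.582, -0.581, 0.401, -0.403]
force: [-6.6, -0.9, 23.6]
width: 0.0342
```

```bash
python3 - <<'E'
from h import *
plan([.6046,-.0748,.067],-70)
E
```

```text
t 6.8 pos [ 0.6057 -0.0754  0.0675] yawz 20.64 tiltdown [ 0.0022 -0.0014 -1.    ] j [-0.26  0.48 -0.1   0.99 -0.    0.95] F [-6.6 -0.9 23.6] M [-0.36  1.6  -0.01] w 0.0342
shift [-0.0039  0.002  -0.0033] turn [-5.000e-04  2.518e-01  1.000e-04]
```

Request:
{"fn": "servo_tool", "kwargs": {"rows": [[[-0.002,-0.004,-0.002],[0,0,0]],[[-0.002,-0.004,-0.002],[0,0.02,0]],[[-0.002,-0.004,-0.002],[0,0.04,0]],[[-0.002,-0.004,-0.002],[0,0.06,0]],[[-0.002,-0.004,-0.002],[0,0.08,0]],[[-0.002,-0.004,-0.002],[0,0.08,0]]]}}

```text
clock: 7.4
eef_pos: [0.6056, -0.0748, 0.0678]
eef_rot: [-0.463, 0.461, -0.535, 0.536]
force: [-0.2, -0.0, 11.2]
width: 0.0339
```

```bash
python3 - <<'E'
from h import *
plan([.6046,-.0748,.067],20.6-95)
E
```

```text
t 7.4 pos [ 0.6056 -0.0748  0.0678] yawz -8.41 tiltdown [ 2.5e-03 -3.0e-04 -1.0e+00] j [-0.26  0.48 -0.1   0.99  0.    1.46] F [-0.2 -0.  11.2] M [ 0.04 -0.05  0.1 ] w 0.0339
shift [ 0.0007  0.003  -0.0038] turn [-0.0004  0.1833 -0.0002]
```

Request:
{"fn": "servo_tool", "kwargs": {"rows": [[[0,0,0],[0,0.02,0]],[[0,0,0],[0,0.04,0]],[[0,0,0],[0,0.06,0]],[[0,0,0],[0,0.08,0]],[[0,0,0],[0,0.1,0]],[[0,0,0],[0,0.12,0]],[[0,0,0],[0,0.14,0]],[[0,0,0],[0,0.14,0]]]}}

```text
clock: 8.2
eef_pos: [0.606, -0.0753, 0.0678]
eef_rot: [-0.191, 0.189, -0.68, 0.682]
force: [1.7, -2.3, 8.5]
width: 0.0339
```

```bash
python3 - <<'E'
from h import *
plan([.6046,-.0748,.067],20.6-95)
E
```

```text
t 8.2 pos [ 0.606  -0.0753  0.0678] yawz -58.81 tiltdown [ 0.0032 -0.0015 -1.    ] j [-0.26  0.48 -0.1   0.99 -0.    2.34] F [ 1.7 -2.3  8.5] M [-0.77 -0.48  0.16] w 0.0339
shift [ 0.0037  0.0032 -0.0047] turn [-0.0004  0.0433 -0.0004]
```

Request:
{"fn": "servo_tool", "kwargs": {"rows": [[[0,0.002,0],[0,0.015,0]],[[0,0.002,0],[0,0.03,0]],[[0,0.002,0],[0,0.042,0]],[[0,0.002,0],[0,0.042,0]],[[0,0.002,0],[0,0.042,0]]]}}

```text
clock: 8.7
eef_pos: [0.6061, -0.0755, 0.0677]
eef_rot: [-0.102, 0.099, -0.699, 0.701]
force: [0.6, -3.5, 12.7]
width: 0.034
```

```bash
python3 - <<'E'
from h import *
plan([.6046,-.0748,.067],20.6-95)
f,_=grab('wrist'); g,_=grab('scene')
a=cv2.resize(f['color'][120:384,100:400,::-1],None,fx=1.3,fy=1.3)
p=proj(g,[.605,-.076,.07]).astype(int); b=cv2.resize(g['color'][p[1]-40:p[1]+30,p[0]-40:p[0]+40,::-1],(390,343),interpolation=cv2.INTER_CUBIC)
cv2.imwrite('pics/f1.png',np.hstack([a,b]))
E
```

```text
t 8.7 pos [ 0.6061 -0.0755  0.0677] yawz -73.68 tiltdown [ 0.0037 -0.002  -1.    ] j [-0.26  0.48 -0.1   0.99 -0.    2.6 ] F [ 0.6 -3.5 12.7] M [-1.05 -0.34  0.2 ] w 0.034
shift [ 0.0051  0.0027 -0.0045] turn [-0.0005  0.002  -0.0005]
```

View pics/f1.png

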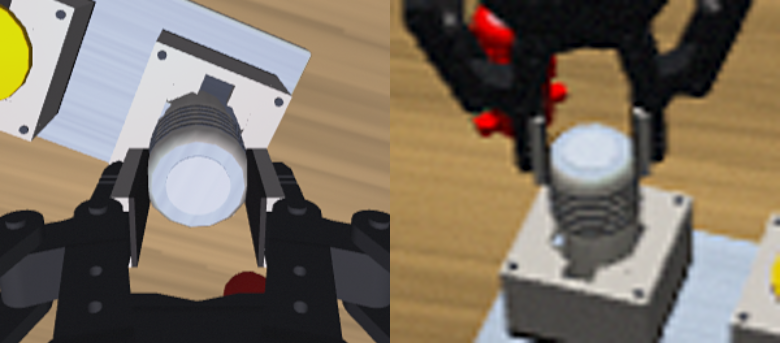

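The left half shows the head at (198,183) in the grip, exactly as before insertion, so it has not slipped; the slot at (215,92) is empty. On the right there is a small bright spot at (557,238); I'll check whether that could be a lug above the rim.

```bash
python3 - <<'E'
from h import *
g=load('scene'); p=proj(g,[.605,-.076,.07]).astype(int); u,v=p[0]-40+167*80/390,p[1]-40+238*70/343
A=np.array([.6054,-.0756]); yaw=np.radians(-6)
for z in(.040,.043,.052,.058,.064):
    q=cast(g,u,v,z); d=q[:2]-A; print(z,np.round(q,4),'r',round(np.hypot(*d)*1e3,1),'ang rel bank',round(np.degrees(np.arctan2(d[1],d[0]))+6,1))
print(robot.get_state()['eef_pos'])
im=g['color']; i,j=int(round(v)),int(round(u)); print(im[i-2:i+3,j-3:j+4].tolist())
# head top outline
for z in (.101,.107,.113): print(z,proj(g,[A[0],A[1],z])-(p-40), 'crop px',(proj(g,[A[0],A[1],z])-(p-40))*[390/80,343/70]+[390,0])
E
```

```text
0.04 [ 0.6011 -0.093   0.04  ] r 17.9 ang rel bank -97.9
0.043 [ 0.6038 -0.0921  0.043 ] r 16.6 ang rel bank -89.7
0.052 [ 0.6118 -0.0895  0.052 ] r 15.3 ang rel bank -59.3
0.058 [ 0.6171 -0.0877  0.058 ] r 16.9 ang rel bank -40.0
0.064 [ 0.6225 -0.086   0.064 ] r 20.0 ang rel bank -25.3
[ 0.6061732  -0.0755233   0.06770631]
[[[205, 200, 193], [210, 207, 198], [142, 139, 131], [95, 96, 95], [94, 91, 88], [76, 75, 70], [59, 58, 59]], [[207, 203, 195], [184, 181, 172], [113, 113, 113], [163, 178, 196], [125, 130, 139], [84, 82, 77], [95, 94, 89]], [[205, 200, 193], [180, 176, 167], [164, 170, 177], [187, 201, 224], [124, 131, 145], [76, 70, 66], [86, 82, 79]], [[206, 202, 193], [203, 199, 191], [153, 150, 145], [120, 122, 115], [95, 97, 92], [78, 76, 71], [83, 81, 75]], [[203, 198, 192], [204, 198, 191], [206, 201, 195], [169, 164, 158], [103, 100, 94], [74, 72, 67], [83, 80, 78]]]
0.101 [40.22021599 30.25675072] crop px [586.07355294 148.25807855]
0.107 [40.04972857 28.09016245] crop px [585.24242677 137.64179599]
0.113 [39.87754905 25.90207061] crop px [584.40305161 126.92014598]
```

The spot matches a lug top at z = 43 mm, 17 mm from the axis and about -90° to the slots. That is a lug seen through the gap beneath the rim, as it should be. The head top sits at the predicted seated height of 101 mm. I'm handing in.

```bash
python3 -c "
from h import *
ticket.hand_in(); plan([.6046,-.0748,.067],20.6-95)"
```

```text
the job is handed in; nothing more can be done
the job is handed in; nothing more can be done
```

The spare eyepiece is in the open port (the one at the robot's right-hand, -y end), pushed to its stop and twisted clockwise. It is still gripped and pushed there. I handed in at about 8.8 s on the robot clock.

**Last checks**
- **Depth:** the TCP stood at z = 67.7 mm, which puts the foot about 21 mm below the mouth, its full depth. The push was about 13 N, against the spring's 6 N.
- **Twist:** the gripper turned 94°, with about 0.2 N m of return-spring moment. I estimate the rotor at about 1.52 rad of its 1.57; I had no direct reading of it.
- **Lugs:** the slots look empty, and a lug shows under the rim at about -90° to the slots. The bright spot there looked at first like a lug above the rim, but its position fits one at z = 43 mm, below it.
- **Grip:** the head had not moved between the pads during insertion. The opening read 34 mm rather than the head's 38 mm throughout; I did not find out why, but the hold was steady.
- **Other objects:** the arm's path kept clear of the cup, ring, Moon filter and occupied ports, but I took no final picture of all of them.

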